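# Swap the relay in the test socket and lock it

## Robot

A 6-joint arm with a two-finger parallel gripper is mounted at the origin on the work surface. World frame = base frame: x ahead of the robot, y to its left, z up, the work surface at z = 0. Lengths are in m, angles in rad, forces in N, time in s.
With the tool pointing down it reaches from about 0.25 to 0.775 m from the base axis. Payload 8.9 kg.
Tool frame: the origin (TCP) lies on the centre line of the jaws, within the pads' length; the fingertips stand 22 mm ahead of it and the grasp point (between the pads) lies 3 mm ahead of it (robot.finger_overhang is the distance from the TCP to the fingertips, in m); z points along the fingers, y is the direction in which the jaws open and shut (so a half turn about z gives the same grasp; the last joint's range is limited). The gripper opens to 85 mm and grips with 20 to 120 N. Pads are 22 mm wide; open, the fingers measure 114 mm over their backs; the gripper's body (76 mm by 85 mm) begins 54 mm behind the grasp point. The pads swing forward as they close: fully open they stand 13 mm farther back than shut.
Start: joints at [-1.411, 0.291, -0.153, 1.127, 0, 1.431], TCP at [0.155, -0.502, 0.253] pointing down, gripper open.
Joint ranges: [-2.52, 2.52], [-0.91, 1.74], [-1.3, 1.37], [-1.96, 2.02], [-1.52, 1.47], [-3.14, 3.14]. Speed limits (rad/s): [2.22, 2.22, 2.79, 3.14, 3.14, 3.14].

## Interface

Orientations are given as a unit quaternion [x, y, z, w].
In Python, from station import robot, vision gives the robot as it stands.
- The arm moves only by the tool play_rows, never from a script. Its argument "targets" is a list of rows, each a list of 5 numbers: the closure, from 0 (fully open) to 1 (shut), then the shift along the tool's x, y, z in units of 30 mm (1.0 is 30 mm), then the turn about the tool's z in units of 5 degrees (1.0 is 5 degrees). A call has exactly 10 rows; each row is the pose to reach, as a shift and turn from the pose commanded when the call began, along the tool's axes at that moment; what a row does not reach only later rows make up. A row lasts 1/12 s, in which the tool goes at most 41.7 mm and 7.16 degrees, less where a joint would pass 70% of its speed; a pose out of reach is approached as far as the arm can. A call with a gripper value outside its range is refused whole. The fingers move at their own pace and stop on an object; "force" is the grip in N (left out, the last holds). Time passes only in rows, so rows that repeat a pose let the fingers close, or fill a call up. It gives the time, the measured TCP pose, the force and the opening at its end, in the units of the state.
- robot.sense(): the state, without advancing time (a new reading comes with each control period).
- vision.get_image(name): name is "scene" or "top" or "wrist"; returns a dict with "img" (384x512x3 uint8, blue, green, red), "fx", "fy", "cx", "cy" (pixels), "world_from_camera" (4x4, takes a point from camera to world coordinates); the wrist camera has in their place "mount" (4x4, takes a point from camera to tool coordinates, whose origin is the TCP and whose axes are the flange's). Camera axes: x right, y up, looking along -z (the intrinsics and any distortion apply to the point x, -y, -z); pixel columns grow to the right and rows downward; lengths in m; the calibration is good to about 2 mm. The wrist camera is an equidistant fisheye: a pixel r from the principal point sees the ray r / f radians off the axis. A picture is of the moment at which its call begins: read the wrist's pose just before it. There is no depth.
- robot.sign_off(): hands the job in, once; it reports no verdict.
The state is a dict: "time": time; "joint_pos": joint angles; "dq": joint speeds; "joint_torque": joint torques, N m; "eef_pos": TCP position; "ee_rot": TCP orientation; "ft_force": force on the tool from outside, world axes, zero at the start; "ft_torque": the same for the moment, N m; "width": finger opening in m.
Only numpy, scipy, OpenCV 4.12 (cv2) and the standard library are available. Lean on these libraries where they do the work, as an engineer would, in place of code of your own. Each camera call takes 0.05 s, during which the arm holds its last target. There are 200 camera calls.

## Task

The relay in the test socket (orange top) is worn out: swing the socket's locking lever fully open, lift that relay out and stand it upright in the red reject tray. Then take the new relay (green top) from the white tray, seat it fully home in the socket's pocket and swing the lever shut over it. Do not drop either relay and leave the meter, the screwdriver and the jar alone.

Things in the scene. Friction and masses are not known exactly. Their poses are not given: they have to be found in the camera images.
- socket: Fixed test socket: grey block 160 x 90 mm, 32 mm high, on a thin 190 x 120 mm plate. Origin at the centre of its underside, on the table (z = 0), below the pocket's centre; x along its length, z up. Pivot post (radius 11 mm) at x = -62 mm; at x = +67 mm a steel rest (radius 8, 73 mm high) with a 5 mm stop plate on its -y side, top at 82 mm.
- pocket (a point): Centre of the pocket's mouth, 32 mm above the table, axes as the socket's. Pocket 20 mm deep, floor 12 mm above the table; mouth 90 x 55 mm (long side along x), its walls sloping in over the upper 10 mm to 84 x 49 mm. A relay fits either way round with 2 mm play each side; when home its centre is 42 mm and its top 72 mm above the table.
- lever (a joint): Locking lever on a vertical axis, rad: 0 = shut against its stop (lying over the pocket along the socket's +x, 3 mm above a seated relay); grows counter-clockwise seen from above, towards the socket's +y; 1.65 = fully open, at its other stop. Stays where left; takes 1 to 2 N at the knob. Above 1.2 the pocket is clear.
- lever_pivot (a point): Point on the lever's vertical pivot axis, at the socket's x = -62 mm, y = 0, 75 mm above the table (the underside of the lever's bar). Axes as the socket's.
- lever_knob (a point): Middle of the upright round red knob at the lever's end: 18 mm diameter, 43 mm tall, on the lever's dark bar (16 mm wide, 75 to 87 mm above the table). The point is 111 mm above the table, the knob's top 130 mm; it is 130 mm from the pivot axis. Its x axis points from the pivot along the lever.
- old_relay: Worn relay with an orange top, a grey cover and a black base, in the socket at the start: block 80 x 45 x 60 mm (x, y, z), about 0.25 kg, loose. Origin at its centre.
- new_relay: New relay with a green top, a white cover and a black base, standing in the white tray at the start: block 80 x 45 x 60 mm (x, y, z), about 0.25 kg, loose. Origin at its centre.
- reject_tray: Red reject tray, fixed, open top, outside 160 x 130 x 22 mm (x, y, z), walls and floor 4 mm thick, empty. Origin at the centre of its underside, on the table.
- spare_tray: White tray, fixed, same size as the red one (160 x 130 x 22 mm, walls and floor 4 mm); the new relay stands in it. Origin at the centre of its underside, on the table.
- meter: Yellow handheld meter lying flat, 150 x 75 x 34 mm (x, y, z); origin at the centre of its underside. Bystander.
- driver: Screwdriver, about 200 mm long, lying along its x axis. Bystander.
- flux_jar: Amber jar with a black cap, 56 mm in diameter, 65 mm tall; origin at the centre of its underside. Bystander.
Things that resemble listed ones, but are neither listed nor needed, are in the scene too. There is more than one size of the socket; the job needs the largest. What is shaped like the new_relay but blue is not meant.

How it is judged:
By the outcome, as a careful person would: the job done as asked, in the order asked, and still so for the second after the job is handed in, with the robot touching nothing.
It also fails if it takes over 72 s, if anything falls off the work surface, if the arm or the gripper's body presses on something with over 40 N, if the wrist force passes 120 N, or if a joint passes its speed limit or range.

## Working session

There is one attempt and no reset: what is moved stays moved. The work goes in short steps, Python scripts to look and compute and a tool call to move; the robot and the scene stay as the last step left them, time stands still between calls to the robot, and variables do not carry over. Pictures are saved under pics/ and viewed, about 8 in all and at most 12, crops included, and the job is handed in when it is done.

Besides the shell and the picture viewer there is one more tool, called after "Request:" as name([rows], argument=value, ...), one row to a line, values as JSON. play_rows: Moves the arm, as the interface text tells. Its arguments: {"type":"object","properties":{"targets":{"type":"array","items":{"type":"array","items":{"type":"number"}}},"force":{"type":"number"}},"required":["targets"]}

```bash
ls; mkdir -p pics; python3 - <<'E'
from station import robot, vision
import cv2,numpy as np
s=robot.sense();print({k:np.round(v,3).tolist() for k,v in s.items()})
for n in("scene","top","wrist"):
    d=vision.get_image(n);cv2.imwrite(f"pics/{n}0.png",d["img"])
    print(n,{k:np.round(v,4).tolist() for k,v in d.items() if k!="img"})
a=[cv2.imread(f"pics/{n}0.png") for n in("scene","top")]
E
```

```text
pics
{'time': 0.0, 'joint_pos': [-1.411, 0.291, -0.154, 1.127, -0.0, 1.431], 'dq': [-0.002, 0.001, 0.0, -0.001, 0.001, -0.001], 'joint_torque': [-0.002, -53.714, 33.137, 0.016, -0.0, 0.0], 'eef_pos': [0.154, -0.501, 0.253], 'ee_rot': [0.989, 0.149, -0.0, -0.001], 'ft_force': [-0.114, 0.757, -0.309], 'ft_torque': [-0.041, 0.005, 0.042], 'width': 0.085}
scene {'fx': 408.6779, 'fy': 408.6779, 'cx': 254.1188, 'cy': 190.7386, 'world_from_camera': [[0.827, -0.3761, 0.4179, 1.0973], [0.5622, 0.5397, -0.6267, -0.7031], [0.0102, 0.7532, 0.6577, 0.9049], [0.0, 0.0, 0.0, 1.0]]}
top {'fx': 443.2432, 'fy': 443.2432, 'cx': 252.128, 'cy': 184.4226, 'world_from_camera': [[0.025, 0.9962, -0.0837, 0.4481], [-0.9997, 0.0244, -0.0081, 0.0727], [-0.006, 0.0839, 0.9965, 1.348], [0.0, 0.0, 0.0, 1.0]]}
wrist {'fx': 297.3186, 'fy': 297.3186, 'cx': 249.0935, 'cy': 197.7049, 'mount': [[-0.0004, 0.9451, 0.3268, 0.0849], [1.0, -0.0, 0.0014, 0.0004], [0.0013, 0.3268, -0.9451, -0.1207], [0.0, 0.0, 0.0, 1.0]]}
```

View pics/top0.png

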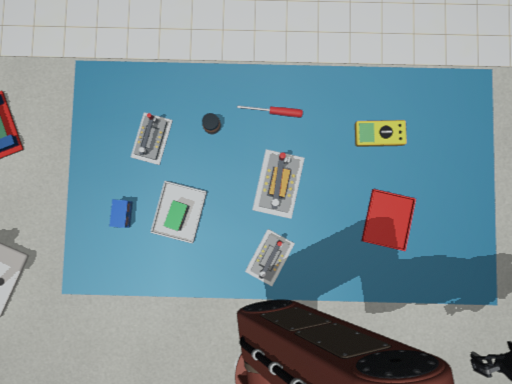

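View pics/scene0.png

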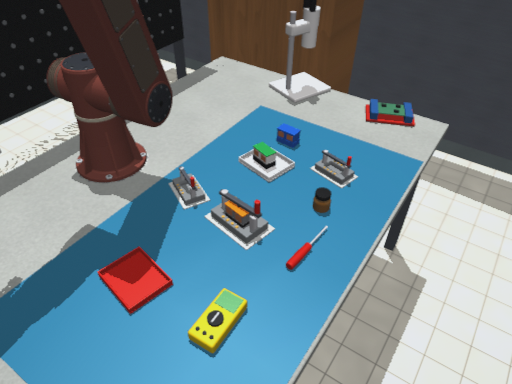

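The top view shows the big socket at about (278,183) with its knob at (283,156) and pivot at (276,202). The new relay's green top is at (177,215) in the white tray (180,212), and the red tray is at (388,218). The blue decoy is at (120,213), and the smaller sockets are at (152,138) and (270,258). The scene view agrees: socket (240,215), green (264,153), red tray (135,278).

```bash
cat > h.py <<'E'
from station import robot, vision
import cv2,numpy as np
from scipy.spatial.transform import Rotation as R
HUE={'orange':(10,22,120,120),'green':(50,75,120,60),'red':(0,6,150,90)}
def mask(img,c):
    h=cv2.cvtColor(img,cv2.COLOR_BGR2HSV);a,b,s,v=HUE[c]
    m=cv2.inRange(h,(a,s,v),(b,255,255))
    if c=='red': m|=cv2.inRange(h,(174,s,v),(180,255,255))
    return m
def pose(d,s=None):
    if 'mount' not in d: return d['world_from_camera']
    T=np.eye(4);T[:3,:3]=R.from_quat(s['ee_rot']).as_matrix();T[:3,3]=s['eef_pos'];return T@d['mount']
def rays(d,px,s=None):
    T=pose(d,s);px=np.atleast_2d(px).astype(float)
    u=(px-[d['cx'],d['cy']])/d['fx']
    if 'mount' in d:
        r=np.linalg.norm(u,axis=1)+1e-12
        v=np.c_[u[:,0]*np.sin(r)/r,-u[:,1]*np.sin(r)/r,-np.cos(r)]
    else: v=np.c_[u[:,0],-u[:,1],-np.ones(len(u))]
    v=v@T[:3,:3].T;return T[:3,3],v/np.linalg.norm(v,axis=1)[:,None]
def plane(d,px,z,s=None):
    o,v=rays(d,px,s);return o+v*((z-o[2])/v[:,2])[:,None]
def tri(L):
    A=np.zeros((3,3));b=np.zeros(3)
    for o,v in L:
        P=np.eye(3)-np.outer(v,v);A+=P;b+=P@o
    p=np.linalg.solve(A,b)
    return p,max(np.linalg.norm((np.eye(3)-np.outer(v,v))@(p-o)) for o,v in L)
def blobs(m,amin=15):
    n,l,st,c=cv2.connectedComponentsWithStats(m)
    return [(st[i],c[i],(l==i)) for i in range(1,n) if st[i][4]>=amin]
def rect(m):
    c=cv2.findContours(m.astype(np.uint8),0,2)[0]
    return cv2.minAreaRect(np.vstack(c))
def tool(s,p):  # world point -> tool axes, from TCP
    return R.from_quat(s['ee_rot']).inv().apply(np.array(p)-s['eef_pos'])
E
python3 - <<'E'
from h import *
for n in("scene","top"):
    d=vision.get_image(n)
    for c in HUE:
        for st,ce,m in blobs(mask(d['img'],c),12):
            if st[4]<8000: print(n,c,st.tolist(),ce.round(1), 'box',cv2.boxPoints(rect(m)).round(1).tolist() )
E
```

```text
scene orange [224, 200, 25, 17, 163] [236.  208.3] box [[223.1999969482422, 204.1999969482422], [227.1999969482422, 198.1999969482422], [248.5, 212.3000030517578], [244.5, 218.3000030517578]]
scene green [254, 142, 22, 15, 163] [264.3 149.1] box [[253.1999969482422, 147.10000610351562], [258.6000061035156, 139.5], [275.5, 151.3000030517578], [270.1000061035156, 159.0]]
scene red [366, 105, 48, 21, 336] [387.1 118.2] box [[363.6000061035156, 119.5999984741211], [366.1000061035156, 104.69999694824219], [415.0, 112.80000305175781], [412.5, 127.80000305175781]]
scene red [347, 156, 4, 9, 23] [348.7 160.2] box [[346.79998779296875, 164.0], [348.20001220703125, 155.89999389648438], [350.6000061035156, 156.3000030517578], [349.29998779296875, 164.39999389648438]]
scene red [191, 177, 3, 10, 27] [192.  181.4] box [[191.0, 177.0], [193.0, 177.0], [193.0, 186.0], [191.0, 186.0]]
scene red [255, 200, 5, 14, 66] [257.  206.5] box [[255.0, 200.0], [259.0, 200.0], [259.0, 213.0], [255.0, 213.0]]
scene red [286, 243, 26, 26, 252] [298.3 255.8] box [[284.5, 263.5], [306.5, 241.5], [312.5, 247.5], [2
[... 365 characters left out ...]
.10000610351562], [272.6000061035156, 193.39999389648438]]
top orange [280, 169, 10, 28, 159] [284.  181.4] box [[278.6000061035156, 195.39999389648438], [283.1000061035156, 168.5], [289.6000061035156, 169.60000610351562], [285.1000061035156, 196.5]]
top red [0, 91, 23, 67, 492] [  8.3 127.3] box [[-0.0, 91.0], [22.0, 91.0], [22.0, 157.0], [0.0, 157.0]]
top red [270, 107, 32, 10, 167] [286.8 111.4] box [[269.79998779296875, 113.0], [270.5, 106.0999984741211], [301.5, 109.5], [300.70001220703125, 116.4000015258789]]
top red [363, 190, 52, 61, 2300] [388.3 219.4] box [[361.29998779296875, 240.89999389648438], [372.5, 188.8000030517578], [415.5, 198.0], [404.29998779296875, 250.10000610351562]]
```

```bash
sed -i "s/'green':(50,75,120,60)/'green':(45,85,120,60)/; s/'red':(0,6,150,90)/'red':(0,8,130,60)/" h.py; python3 - <<'E'
from h import *
t=vision.get_image("top");sc=vision.get_image("scene")
h=cv2.cvtColor(t['img'],cv2.COLOR_BGR2HSV)
print(h[215,177],h[156,283],h[183,278])
for c in('green','red'):
    for st,ce,m in blobs(mask(t['img'],c),4):
        if 130<st[0]<300 and st[4]<500: print(c,st.tolist(),ce.round(1),cv2.boxPoints(rect(m)).round(1).tolist())
# socket long faces from orange
bo=np.array([[269.5,192.9],[273.7,167.6],[289.6,169.6],[285.1,196.5]]) # top
print('orange quad z.072',plane(t,bo+[0.3,0],.072).round(4).tolist())
g=mask(t['img'],'green');
B=[b for b in blobs(g,50) if 150<b[1][0]<200][0]
gt=B[1];print('green tri',tri([(lambda r:(r[0],r[1][0]))(rays(t,gt)),(lambda r:(r[0],r[1][0]))(rays(sc,[264.3,149.1]))]))
q=plane(t,cv2.boxPoints(rect(B[2])),.064);print('green box',q.round(4).tolist(),plane(t,gt,.064))
print('orange tri',tri([(lambda r:(r[0],r[1][0]))(rays(t,[279.4,181.9])),(lambda r:(r[0],r[1][0]))(rays(sc,[236,208.3]))]))
for z in(.022,):
  print('red tray',plane(t,[[361.3,240.9],[372.5,188.8],[415.5,198],[404.3,250.1]],z).round(3).tolist(),plane(t,[388.3,219.4],z),plane(sc,[134.8,278.8],z))
im=cv2.resize(t['img'][130:240,130:330],None,fx=4,fy=4,interpolation=cv2.INTER_CUBIC);cv2.imwrite('pics/crop1.png',im)
E
```

```text
[ 69 113 183] [  0 146 192] [105  27 112]
red [270, 107, 32, 10, 224] [285.9 111.3] [[269.5, 113.30000305175781], [270.20001220703125, 106.19999694824219], [301.6000061035156, 109.4000015258789], [300.8999938964844, 116.5]]
red [147, 114, 5, 4, 13] [149.1 115.4] [[147.0, 115.0], [149.0, 113.0], [151.5, 115.5], [149.5, 117.5]]
red [280, 153, 5, 6, 27] [282.1 155.4] [[280.0, 153.0], [284.0, 153.0], [284.0, 158.0], [280.0, 158.0]]
red [277, 241, 5, 5, 14] [279.1 242.8] [[277.0, 243.0], [279.5, 240.5], [281.5, 242.5], [279.0, 245.0]]
red [278, 306, 12, 4, 13] [283.3 307.9] [[277.8999938964844, 308.79998779296875], [289.0, 306.0], [289.20001220703125, 306.8999938964844], [278.20001220703125, 309.70001220703125]]
red [264, 311, 5, 2, 7] [265.7 311.3] [[264.0, 311.0], [268.0, 311.0], [268.0, 312.0], [264.0, 312.0]]
red [270, 310, 7, 2, 7] [273.  310.1] [[269.8999938964844, 310.20001220703125], [275.8999938964844, 309.20001220703125], [276.0, 310.0], [270.0, 311.0]]
red [256, 312, 7, 1, 7] [259. 312.] [[262.0, 312.0], [262.0, 312.0], [256.0, 312.0], [256.0, 312.0]]
orange quad z.072 [[0.5321, 0.0314, 0.072], [0.6058, 0.0209, 0.072], [0.6011, -0.0253, 0.072], [0.5228, -0.0137, 0.072]]Traceback (most recent call last):
  File "<stdin>", line 12, in <module>
IndexError: list index out of range
```

```bash
sed -i "s/'green':(45,85,120,60)/'green':(45,85,80,60)/" h.py; cat >> h.py <<'E'
def ray(d,p,s=None):
    o,v=rays(d,p,s);return o,v[0]
E
python3 - <<'E'
from h import *
t=vision.get_image("top");sc=vision.get_image("scene")
G=[[b for b in blobs(mask(d['img'],'green'),50) if a<b[1][0]<e and y0<b[1][1]<y1][0] for d,a,e,y0,y1 in((t,150,200,150,250),(sc,250,285,130,170))]
print('green tri',tri([ray(t,G[0][1]),ray(sc,G[1][1])]))
print('green box',plane(t,cv2.boxPoints(rect(G[0][2])),.064).round(4).tolist(),plane(t,G[0][1],.064),G[0][0],G[1][0])
print('orange tri',tri([ray(t,[279.4,181.9]),ray(sc,[236,208.3])]))
print('knob tri',tri([ray(t,[282.1,155.4]),ray(sc,[257,200])]),plane(t,[282.1,155.4],.13))
print('red tray',plane(t,[[361.3,240.9],[372.5,188.8],[415.5,198],[404.3,250.1]],.022).round(3).tolist(),plane(t,[388.3,219.4],.022),plane(sc,[134.8,278.8],.022))
cv2.imwrite('pics/crop1.png',cv2.resize(t['img'][130:250,140:320],None,fx=4,fy=4,interpolation=cv2.INTER_CUBIC))
E
```

```text
green tri (array([0.46313357, 0.30489625, 0.06329373]), np.float64(0.0018499198119417174))
green box [[0.4316, 0.3366, 0.064], [0.5062, 0.3126, 0.064], [0.4921, 0.2703, 0.064], [0.4176, 0.2945, 0.064]] [[0.46165239 0.30363021 0.064     ]] [164 201  23  29 414] [253 142  23  15 186]
orange tri (array([0.56415772, 0.00296506, 0.0633824 ]), np.float64(0.0015420292448156642))
knob tri (array([0.63426898, 0.00284477, 0.13320691]), np.float64(0.0019435822077846308)) [[0.63319634 0.00148605 0.13      ]]
red tray [[0.399, -0.245, 0.022], [0.555, -0.277, 0.022], [0.531, -0.406, 0.022], [0.376, -0.372, 0.022]] [[ 0.46500906 -0.32448011  0.022     ]] [[ 0.47686245 -0.33163373  0.022     ]]
```

View pics/crop1.png

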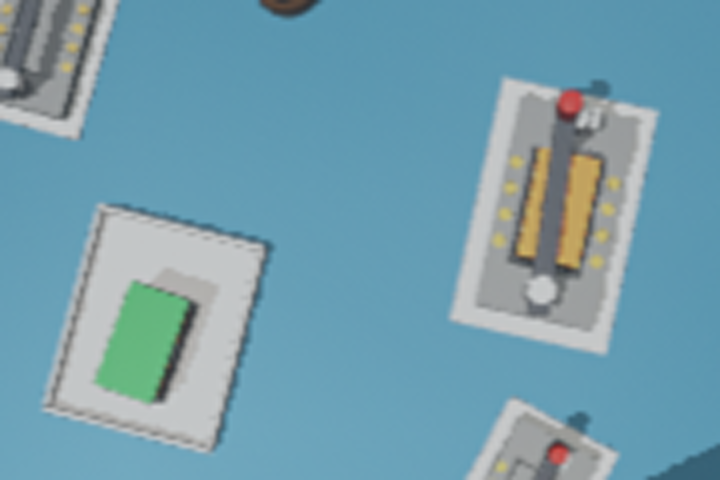

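The crop shows the socket's pivot at (542,290), red knob (570,103) and orange relay under the bar at about (560,205). The green relay is at about (145,343), standing in the white tray. Next I'll move over the knob with the wrist camera facing the socket.

```bash
cat >> h.py <<'E'
def yaw(s):
    x=R.from_quat(s['ee_rot']).apply([1,0,0]);return np.degrees(np.arctan2(x[1],x[0]))
def rz(y): # tool axes (z down) at yaw y deg
    c,s=np.cos(np.radians(y)),np.sin(np.radians(y));return np.array([[c,s,0],[s,-c,0],[0,0,-1]])
def emit(path,p0,y0,cl):
    """path: list of (p,yaw), multiples of 10 rows; prints rows"""
    for k in range(0,len(path),10):
        A=rz(y0);rows=[]
        for p,y in path[k:k+10]:
            rows.append([cl]+(np.round(A.T@(np.array(p)-p0)/.03,2)+0.).tolist()+[round((y0-y)/5,2)])
        print(str(rows).replace(' ',''))
        r=rows[-1];p0=p0+A@np.array(r[1:4])*.03;y0=y0-5*r[4]
    print('end',np.round(p0,4),round(y0,2));return p0,y0
def line(p0,y0,p1,y1,calls,acc=3):
    N=10*calls;v=np.array([min(1,(i+.5)/acc,(N-i-.5)/acc) for i in range(N)]);f=np.cumsum(v)/v.sum()
    print('max step mm %.1f deg %.1f'%(np.linalg.norm(np.array(p1)-p0)*1e3*max(v)/v.sum(),abs(y1-y0)*max(v)/v.sum()))
    return [(np.array(p0)+(np.array(p1)-p0)*a,y0+(y1-y0)*a) for a in f]
def go(p0,y0,p1,y1,calls,cl=0,acc=3): return emit(line(p0,y0,p1,y1,calls,acc),np.array(p0),y0,cl)
E
python3 -c "
from h import *
s=robot.sense();go(s['eef_pos'],yaw(s),[.634,.002,.2],170,3)"
```

```text
max step mm 25.8 deg 5.7
[[0,0.12,-0.07,0.01,np.float64(-0.19)],[0,0.5,-0.28,0.04,np.float64(-0.75)],[0,1.12,-0.63,0.1,np.float64(-1.7)],[0,1.87,-1.05,0.16,np.float64(-2.83)],[0,2.62,-1.47,0.23,np.float64(-3.96)],[0,3.37,-1.89,0.3,np.float64(-5.1)],[0,4.12,-2.31,0.36,np.float64(-6.23)],[0,4.87,-2.73,0.43,np.float64(-7.36)],[0,5.62,-3.15,0.49,np.float64(-8.49)],[0,6.36,-3.57,0.56,np.float64(-9.63)]]
[[0,0.82,0.28,0.06,np.float64(-1.13)],[0,1.63,0.56,0.13,np.float64(-2.26)],[0,2.44,0.84,0.2,np.float64(-3.39)],[0,3.25,1.11,0.26,np.float64(-4.53)],[0,4.07,1.39,0.33,np.float64(-5.66)],[0,4.88,1.67,0.39,np.float64(-6.79)],[0,5.69,1.94,0.46,np.float64(-7.92)],[0,6.5,2.22,0.52,np.float64(-9.06)],[0,7.32,2.5,0.59,np.float64(-10.19)],[0,8.13,2.78,0.66,np.float64(-11.32)]]
[[0,0.22,0.83,0.06,np.float64(-1.13)],[0,0.43,1.66,0.13,np.float64(-2.27)],[0,0.65,2.49,0.19,np.float64(-3.4)],[0,0.86,3.32,0.26,np.float64(-4.53)],[0,1.08,4.15,0.32,np.float64(-5.66)],[0,1.29,4.98,0.39,np.float64(-6.8)],[0,1.51,5.81,0.46,np.float64(-7.93)],[0,1.69,6.51,0.51,np.float64(-8.87)],[0,1.8,6.92,0.54,np.float64(-9.44)],[0,1.83,7.06,0.55,np.float64(-9.63)]]
end [0.634  0.0019 0.2001] 170.02
```

Request:
play_rows([
  [0, 0.2, -0.1, 0, -0.2],
  [0, 0.6, -0.3, 0, -0.8],
  [0, 1.2, -0.6, 0.1, -1.8],
  [0, 1.9, -1.1, 0.2, -2.9],
  [0, 2.6, -1.5, 0.2, -4],
  [0, 3.4, -1.9, 0.3, -5.1],
  [0, 4.2, -2.4, 0.4, -6.2],
  [0, 4.9, -2.8, 0.4, -7.4],
  [0, 5.7, -3.2, 0.5, -8.5],
  [0, 6.4, -3.6, 0.6, -9.6],
])

```text
time: 1.28
eef_pos: [0.3074, -0.3406, 0.2354]
ee_rot: [0.841, 0.541, 0.0, 0.0]
ft_force: [-0.8, -0.7, 1.4]
width: 0.0851
```

Request:
play_rows([
  [0, 0.8, 0.3, 0.1, -1.1],
  [0, 1.6, 0.6, 0.1, -2.3],
  [0, 2.4, 0.8, 0.2, -3.4],
  [0, 3.2, 1.1, 0.3, -4.5],
  [0, 4.1, 1.4, 0.3, -5.7],
  [0, 4.9, 1.7, 0.4, -6.8],
  [0, 5.7, 1.9, 0.5, -7.9],
  [0, 6.5, 2.2, 0.5, -9.1],
  [0, 7.3, 2.5, 0.6, -10.2],
  [0, 8.1, 2.8, 0.6, -11.3],
])

```text
time: 2.12
eef_pos: [0.4852, -0.1553, 0.217]
ee_rot: [0.485, 0.874, 0.0, -0.0]
ft_force: [-0.0, -1.0, -0.5]
width: 0.0855
```

Request:
play_rows([
  [0, 0.2, 0.8, 0.1, -1.1],
  [0, 0.4, 1.7, 0.1, -2.3],
  [0, 0.7, 2.5, 0.2, -3.4],
  [0, 0.9, 3.3, 0.3, -4.5],
  [0, 1.1, 4.1, 0.3, -5.7],
  [0, 1.3, 5, 0.4, -6.8],
  [0, 1.5, 5.8, 0.5, -7.9],
  [0, 1.7, 6.5, 0.5, -8.9],
  [0, 1.8, 6.9, 0.5, -9.4],
  [0, 1.8, 7, 0.5, -9.6],
])

```text
time: 2.95
eef_pos: [0.6361, 0.0014, 0.2019]
ee_rot: [0.088, 0.996, 0.0, 0.0]
ft_force: [-0.1, -0.4, 0.4]
width: 0.0853
```

```bash
python3 - <<'E'
from h import *
s=robot.sense();d=vision.get_image("wrist");cv2.imwrite('pics/w1.png',d['img'])
print(s['time'],s['eef_pos'],yaw(s),s['ee_rot'].tolist() if hasattr(s['ee_rot'],'tolist') else s['ee_rot'])
for c in('orange','red'):
    for st,ce,m in blobs(mask(d['img'],c),60): print(c,st.tolist(),ce.round(1),cv2.boxPoints(rect(m)).round(0).tolist())
E
```

```text
2.95 [0.63605055 0.00140018 0.20193155] 169.91514504014523 [0.08789339980942447, 0.9961298515038602, 0.00026276469142804315, 1.2944292134395879e-05]
orange [214, 70, 25, 93, 2010] [225. 118.] [[211.0, 70.0], [234.0, 69.0], [238.0, 162.0], [215.0, 163.0]]
orange [254, 70, 16, 93, 1115] [261.9 111.8] [[254.0, 70.0], [269.0, 70.0], [269.0, 162.0], [254.0, 162.0]]
red [0, 39, 32, 124, 3400] [ 13.7 102.4] [[-0.0, 39.0], [31.0, 39.0], [31.0, 162.0], [0.0, 162.0]]
red [239, 192, 24, 38, 690] [250.6 211.4] [[239.0, 192.0], [262.0, 192.0], [262.0, 229.0], [239.0, 229.0]]
red [221, 282, 78, 22, 1327] [259.3 292.2] [[220.0, 286.0], [298.0, 281.0], [299.0, 299.0], [222.0, 304.0]]
```

View pics/w1.png

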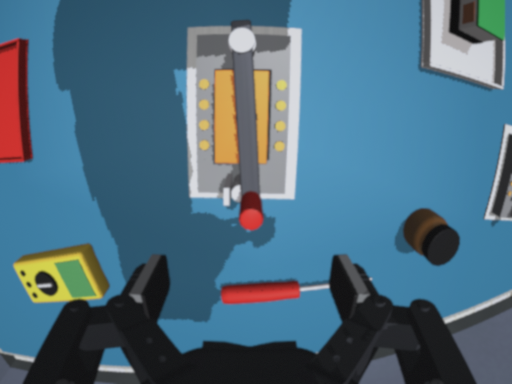

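The wrist view shows the knob top at (251,218), pivot (242,40), the orange top from (214,70) to (270,163), and the socket plate corners at (188,28), (301,28), (294,199) and (191,199). The lever is almost shut, standing slightly off the rest.

```bash
python3 - <<'E'
from h import *
s=robot.sense();d=vision.get_image("wrist");t=vision.get_image("top");sc=vision.get_image('scene')
print('knob',plane(d,[250.7,217.5],.13,s),tri([ray(d,[250.7,217.5],s),ray(t,[282.1,155.4])]),tri([ray(d,[250.7,217.5],s),ray(sc,[257,200.5])]))
print('pivot',plane(d,[242,40],.095,s),tri([ray(d,[242,40],s),ray(t,[275.5,202.5])]))
m=mask(d['img'],'orange');m[170:]=0
ys,xs=np.nonzero(m)
pts=np.c_[xs,ys]
w=plane(d,pts,.072,s)[:,:2].astype(np.float32)
r=cv2.minAreaRect(w*1000);print('orange rect mm',r,cv2.boxPoints(r).round(1).tolist())
q=np.array([[188,28],[301,28],[294,199],[191,199]])
w=plane(d,q,.004,s)[:,:2];print('plate',w.round(4).tolist(),w.mean(0),'yaw',np.degrees(np.arctan2(*(w[3]-w[0])[::-1])),np.degrees(np.arctan2(*(w[2]-w[1])[::-1])),np.linalg.norm(w[2]-w[1]),np.linalg.norm(w[1]-w[0]))
E
```

```text
knob [[0.63350955 0.00227347 0.13      ]] (array([0.63303491, 0.00195065, 0.13112892]), np.float64(0.00039816779450576147)) (array([0.63447119, 0.00338896, 0.13061678]), np.float64(0.0015739821636129056))
pivot [[0.50745214 0.01844231 0.095     ]] (array([0.50470343, 0.01678344, 0.08360327]), np.float64(0.001874049143839391))
orange rect mm ((566.1351318359375, 1.2855644226074219), (57.06251907348633, 79.66676330566406), 78.98871612548828) [[521.5999755859375, -19.100000381469727], [599.7999877929688, -34.29999923706055], [610.7000122070312, 21.700000762939453], [532.5, 36.900001525878906]]
plate [[0.4632, -0.0338], [0.485, 0.0836], [0.6723, 0.0466], [0.6514, -0.0698]] [0.56800378 0.00664996] yaw -10.825753011612008 -11.18055795657227 0.19094921045451563 0.11938813168277403
```

Request:
play_rows([
  [0, 0, 0, 0.1, 0],
  [0, 0, 0, 0.4, -0.1],
  [0, 0.1, 0, 0.8, -0.2],
  [0, 0.1, 0, 1.2, -0.3],
  [0, 0.1, 0, 1.7, -0.4],
  [0, 0.1, 0, 2.1, -0.5],
  [0, 0.1, 0, 2.5, -0.6],
  [0, 0.1, 0, 2.7, -0.6],
  [0, 0.1, 0, 2.8, -0.6],
  [0, 0.1, 0, 2.8, -0.6],
])

```text
time: 3.98
eef_pos: [0.6317, -0.0005, 0.1176]
ee_rot: [0.065, 0.998, 0.0, -0.001]
ft_force: [0.1, -0.1, -0.2]
width: 0.0855
```

Request:
play_rows([
  [1, 0, 0, 0, 0],
  [1, 0, 0, 0, 0],
  [1, 0, 0, 0, 0],
  [1, 0, 0, 0, 0],
  [1, 0, 0, 0, 0],
  [1, 0, 0, 0, 0],
  [1, 0, 0, 0, 0],
  [1, 0, 0, 0, 0],
  [1, 0, 0, 0, 0],
  [1, 0, 0, 0, 0],
], force=20)

```text
time: 4.82
eef_pos: [0.6325, -0.0002, 0.1186]
ee_rot: [0.064, 0.998, 0.0, 0.0]
ft_force: [-0.5, 1.5, 5.3]
width: 0.0176
```

Request:
play_rows([
  [1, 0, 0.1, 0, -0.2],
  [1, 0, 0.2, 0, -0.6],
  [1, 0, 0.5, 0, -1.4],
  [1, 0.1, 0.9, 0, -2.4],
  [1, 0.2, 1.25, 0, -3.4],
  [1, 0.35, 1.7, 0, -4.6],
  [1, 0.55, 2.1, 0, -5.8],
  [1, 0.8, 2.5, 0, -7],
  [1, 1.05, 2.85, 0, -8.2],
  [1, 1.4, 3.15, 0, -9.4],
])

```text
time: 5.65
eef_pos: [0.6045, 0.1, 0.1188]
ee_rot: [-0.342, 0.94, -0.0, 0.002]
ft_force: [9.3, 4.5, -1.9]
width: 0.017
```

Request:
play_rows([
  [1, 0, 0.45, 0, -1.2],
  [1, 0.1, 0.9, 0, -2.4],
  [1, 0.2, 1.35, 0, -3.6],
  [1, 0.35, 1.75, 0, -4.8],
  [1, 0.6, 2.15, 0, -6],
  [1, 0.8, 2.5, 0, -7],
  [1, 0.95, 2.7, 0, -7.8],
  [1, 1.1, 2.9, 0, -8.4],
  [1, 1.15, 2.95, 0, -8.6],
  [1, 1.2, 3, 0, -8.7],
])

```text
time: 6.48
eef_pos: [0.5203, 0.1459, 0.1188]
ee_rot: [-0.664, 0.748, -0.002, 0.002]
ft_force: [16.6, 2.9, -9.8]
width: 0.0173
```

```bash
python3 - <<'E'
from h import *
s=robot.sense();t=vision.get_image("top")
v=s['eef_pos'][:2]-np.array([.5071,.0184]);print(s['time'],s['eef_pos'],yaw(s),s['ft_force'],s['width'],'r',np.linalg.norm(v),'lever',np.degrees(np.arctan2(v[1],v[0]))+11)
E
```

```text
6.4833 [0.52030364 0.14589507 0.11884254] -96.7919830074537 [16.6221521   2.91480212 -9.75107888] 0.017320130387553197 r 0.12817694462980933 lever 95.08741620860656
```

Request:
play_rows([
  [0, 0, 0, 0, 0],
  [0, 0, 0, 0, 0],
  [0, 0, 0, 0, 0],
  [0, 0, 0, 0, 0],
  [0, 0, 0, -0.1, 0],
  [0, 0, 0, -0.4, 0],
  [0, 0, 0, -0.8, 0],
  [0, 0, 0, -1.3, 0],
  [0, 0, 0, -1.8, 0],
  [0, 0, 0, -2.2, 0],
])

```text
time: 7.37
eef_pos: [0.5179, 0.1453, 0.1862]
ee_rot: [-0.663, 0.748, -0.0, 0.0]
ft_force: [-0.3, -0.7, 0.7]
width: 0.0852
```

```bash
sed -i 's/round((y0-y)\/5,2)/float(round((y0-y)\/5,2))/' h.py; python3 - <<'E'
from h import *
s=robot.sense();y=yaw(s)%360;print(s['eef_pos'],y,s['width'])
go(s['eef_pos'],y,[.568,.0066,.19],169,2)
E
```

```text
[0.51789399 0.14525012 0.18620813] 263.119472502373 0.08521136405738822
max step mm 8.7 deg 5.5
[[0,0.04,-0.02,0.0,0.18],[0,0.17,-0.09,0.0,0.74],[0,0.39,-0.2,-0.01,1.66],[0,0.65,-0.33,-0.02,2.77],[0,0.9,-0.46,-0.03,3.88],[0,1.16,-0.59,-0.03,4.98],[0,1.42,-0.72,-0.04,6.09],[0,1.68,-0.85,-0.05,7.2],[0,1.94,-0.98,-0.06,8.3],[0,2.19,-1.11,-0.06,9.41]]
[[0,0.09,-0.28,-0.01,1.11],[0,0.17,-0.56,-0.02,2.22],[0,0.25,-0.83,-0.03,3.32],[0,0.33,-1.11,-0.03,4.43],[0,0.41,-1.39,-0.04,5.54],[0,0.49,-1.67,-0.05,6.65],[0,0.57,-1.94,-0.06,7.75],[0,0.64,-2.17,-0.06,8.68],[0,0.68,-2.31,-0.07,9.23],[0,0.69,-2.36,-0.07,9.41]]
end [0.568  0.0066 0.1901] 169.02
```

Request:
play_rows([
  [0, 0, 0, 0, 0.2],
  [0, 0.2, -0.1, 0, 0.8],
  [0, 0.4, -0.2, 0, 1.7],
  [0, 0.6, -0.3, 0, 2.8],
  [0, 0.9, -0.5, 0, 3.9],
  [0, 1.2, -0.6, 0, 5],
  [0, 1.4, -0.7, 0, 6.1],
  [0, 1.7, -0.9, 0, 7.2],
  [0, 1.9, -1, -0.1, 8.3],
  [0, 2.2, -1.1, -0.1, 9.4],
])

```text
time: 8.2
eef_pos: [0.5426, 0.0755, 0.1873]
ee_rot: [-0.307, 0.952, 0.0, 0.0]
ft_force: [-0.3, 0.8, 1.0]
width: 0.0854
```

Request:
play_rows([
  [0, 0.1, -0.3, 0, 1.1],
  [0, 0.2, -0.6, 0, 2.2],
  [0, 0.3, -0.8, 0, 3.3],
  [0, 0.3, -1.1, 0, 4.4],
  [0, 0.4, -1.4, 0, 5.5],
  [0, 0.5, -1.7, 0, 6.6],
  [0, 0.6, -1.9, 0, 7.8],
  [0, 0.65, -2.2, 0, 8.7],
  [0, 0.7, -2.3, 0, 9.2],
  [0, 0.7, -2.4, 0, 9.4],
])

```text
time: 9.03
eef_pos: [0.5677, 0.0047, 0.1869]
ee_rot: [0.097, 0.995, -0.0, -0.0]
ft_force: [0.5, 0.4, -0.5]
width: 0.0852
```

```bash
python3 - <<'E'
from h import *
s=robot.sense();d=vision.get_image("wrist");t=vision.get_image("top");sc=vision.get_image("scene");cv2.imwrite('pics/w2.png',d['img'])
print(s['eef_pos'],yaw(s))
c=[]
for im,q in((d,(s,)),(t,()),(sc,())):
    B=max((b for b in blobs(mask(im['img'],'orange'),40)),key=lambda b:b[0][4])
    print(B[0].tolist(),B[1].round(1)); c.append((im,B,q))
L=[ray(im,B[1],*q) for im,B,q in c]
print('wrist+top',tri(L[:2]),'wrist+scene',tri([L[0],L[2]]))
ys,xs=np.nonzero(c[0][1][2]);w=plane(d,np.c_[xs,ys],.072,s)[:,:2].astype(np.float32)*1000
print(cv2.minAreaRect(w))
for st,ce,m in blobs(mask(d['img'],'green'),100): print('green',st.tolist(),ce,plane(d,ce,.064,s))
E
```

```text
[0.5677129  0.00471045 0.18694166] 168.91718490511224
[224, 152, 55, 90, 4798] [250.9 195.6]Traceback (most recent call last):
  File "<stdin>", line 6, in <module>
ValueError: max() iterable argument is empty
```

View pics/w2.png

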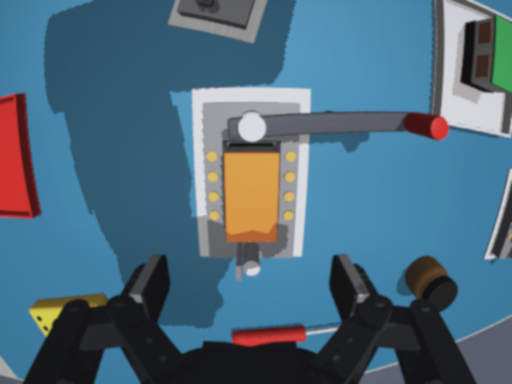

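The lever is open, its bar lying sideways from (252,127) to the knob at (428,126). The orange relay is clear, spanning (224,152) to (279,242).

```bash
python3 - <<'E'
from h import *
s=robot.sense();d=vision.get_image("wrist");sc=vision.get_image("scene")
b=lambda im:max(blobs(mask(im['img'],'orange'),30),key=lambda b:b[0][4])
B=b(d)
S=[(x[0].tolist(),x[1].round(1)) for x in blobs(mask(sc['img'],'orange'),30)];print(S)
# one top corner seen in w1 and now (far/left end of the orange top)
T1={'eef_pos':np.array([.63605,.0014,.20193]),'ee_rot':[.08789,.99613,.00026,0]}
for a,c in (((214,69.5),(224,152)),((270.5,69.5),(279.5,152)),((238*0+216,164),(225.5,242.5))): print(tri([ray(d,a,T1),ray(d,c,s)]))
if S: print('w+scene',tri([ray(d,B[1],s),ray(sc,S[0][1])]))
ys,xs=np.nonzero(B[2]);w=plane(d,np.c_[xs,ys],.072,s)[:,:2].astype(np.float32)*1000
r=cv2.minAreaRect(w);print(r);p=[r[0][0]/1e3,r[0][1]/1e3,.060]
k=plane(d,[428,126],.13,s)[0];v=k[:2]-[.5071,.0184];print('lever deg',np.degrees(np.arctan2(v[1],v[0]))+11,np.linalg.norm(v))
print('tool units',tool(s,p)/.03)
E
```

```text
[([224, 197, 29, 20, 296], array([238.2, 206.4]))]
(array([ 0.52364369, -0.00724509,  0.07137024]), np.float64(0.0004949661818957279))
(array([0.53207822, 0.03768535, 0.07160049]), np.float64(0.00043867419896869255))
(array([ 0.6035022 , -0.02231749,  0.07151652]), np.float64(0.0006465754535125014))
w+scene (array([0.56589831, 0.00767734, 0.06793098]), np.float64(0.0009517680031563251))
((566.7059326171875, 6.65699577331543), (45.351715087890625, 79.79283905029297), 79.03884887695312)
lever deg 95.55634561408401 0.11978533553300925
tool units [0.04515317 0.04054265 4.23639923]
```

Request:
play_rows([
  [0, 0, 0, 0.2, 0],
  [0, 0, 0, 0.6, 0],
  [0, 0.05, 0.05, 1.2, 0],
  [0, 0.05, 0.05, 1.8, 0],
  [0, 0.05, 0.05, 2.5, 0],
  [0, 0.05, 0.05, 3.1, 0],
  [0, 0.05, 0.05, 3.6, 0],
  [0, 0.05, 0.05, 4, 0],
  [0, 0.05, 0.05, 4.2, 0],
  [0, 0.05, 0.05, 4.2, 0],
])

```text
time: 10.12
eef_pos: [0.5656, 0.0073, 0.0598]
ee_rot: [0.095, 0.996, 0.0, -0.001]
ft_force: [0.1, -0.4, 0.9]
width: 0.085
```

Request:
play_rows([
  [1, 0, 0, 0, 0],
  [1, 0, 0, 0, 0],
  [1, 0, 0, 0, 0],
  [1, 0, 0, 0, 0],
  [1, 0, 0, 0, 0],
  [1, 0, 0, 0, 0],
  [1, 0, 0, 0, 0],
  [1, 0, 0, 0, 0],
  [1, 0, 0, 0, 0],
  [1, 0, 0, 0, 0],
], force=40)

```text
time: 10.95
eef_pos: [0.5674, 0.0068, 0.0622]
ee_rot: [0.095, 0.995, -0.0, 0.001]
ft_force: [-0.7, -0.5, 6.7]
width: 0.0441
```

Request:
play_rows([
  [1, 0, 0, -0.1, 0],
  [1, 0, 0, -0.3, 0],
  [1, 0, 0, -0.6, 0],
  [1, 0, 0, -1.1, 0],
  [1, 0, 0, -1.6, 0],
  [1, 0, 0, -2.2, 0],
  [1, 0, 0, -2.8, 0],
  [1, 0, 0, -3.4, 0],
  [1, 0, 0, -3.8, 0],
  [1, 0, 0, -4, 0],
])

```text
time: 11.78
eef_pos: [0.5676, 0.0069, 0.1838]
ee_rot: [0.095, 0.995, -0.0, 0.001]
ft_force: [-0.0, -0.1, -1.2]
width: 0.0445
```

```bash
python3 - <<'E'
from h import *
s=robot.sense();d=vision.get_image("scene");t=vision.get_image("top")
print(s['eef_pos'],yaw(s),s['width'],s['ft_force'])
for im in(d,t):
    B=max(blobs(mask(im['img'],'red'),500),key=lambda b:b[0][4] if (b[1][1]>200 and (b[1][0]<200 or 350<b[1][0]<430) and b[0][4]<6000) else 0)
    print(B[0].tolist(),B[1])
    hull=cv2.convexHull(np.vstack(cv2.findContours(B[2].astype(np.uint8),0,2)[0]))
    q=cv2.approxPolyDP(hull,6,True)[:,0];w=plane(im,q,.022);print(q.tolist(),w.round(4)[:,:2].tolist(),cv2.minAreaRect((plane(im,hull[:,0],.022)[:,:2]*1000).astype(np.float32)))
E
```

```text
[0.56755719 0.00690561 0.18378697] 169.12493993482116 0.04449989853444605 [-0.01209434 -0.13260444 -1.16711524]
[98, 247, 75, 66, 2683] [134.77674245 278.89414834]
[[139, 247], [172, 284], [129, 312], [98, 271]] [[0.4052, -0.2479], [0.5683, -0.2885], [0.5387, -0.4091], [0.3775, -0.3694]] ((472.8505554199219, -328.63232421875), (131.68348693847656, 171.64645385742188), 78.48751068115234)
[362, 189, 53, 62, 2340] [388.35982906 219.48717949]
[[372, 190], [414, 199], [404, 250], [362, 239]] [[0.5516, -0.2758], [0.5277, -0.4011], [0.3759, -0.3708], [0.4051, -0.2466]] ((465.3104553222656, -324.6832580566406), (130.8094940185547, 158.2360076904297), 78.35468292236328)
```

Request:
play_rows([
  [1, 0, -0.1, 0, 0],
  [1, 0, -0.3, 0, 0],
  [1, 0.1, -0.7, 0, 0],
  [1, 0.1, -1.3, 0, 0],
  [1, 0.2, -2, 0, 0],
  [1, 0.3, -2.7, 0, 0],
  [1, 0.4, -3.5, 0, 0],
  [1, 0.4, -4.3, 0, 0],
  [1, 0.5, -5.1, 0, 0],
  [1, 0.6, -5.9, 0, 0],
])

```text
time: 12.72
eef_pos: [0.5143, -0.1653, 0.1807]
ee_rot: [0.095, 0.995, 0.0, -0.001]
ft_force: [0.2, 0.1, -2.6]
width: 0.044
```

Request:
play_rows([
  [1, 0.1, -0.8, 0, 0],
  [1, 0.2, -1.6, 0, 0],
  [1, 0.3, -2.4, 0.1, 0],
  [1, 0.4, -3.2, 0.2, 0],
  [1, 0.5, -3.9, 0.4, 0.1],
  [1, 0.6, -4.5, 0.6, 0.1],
  [1, 0.6, -5, 0.8, 0.1],
  [1, 0.7, -5.4, 0.9, 0.1],
  [1, 0.7, -5.6, 1, 0.1],
  [1, 0.7, -5.6, 1, 0.1],
])

```text
time: 13.55
eef_pos: [0.4626, -0.3254, 0.1505]
ee_rot: [0.1, 0.995, 0.0, -0.0]
ft_force: [-0.4, 1.0, -2.1]
width: 0.0445
```

```bash
python3 - <<'E'
from h import *
s=robot.sense();d=vision.get_image("wrist");cv2.imwrite('pics/w3.png',d['img'])
print(s['time'],s['eef_pos'],yaw(s),s['width'],tool(s,[.465,-.325,.056])/.03)
for b in blobs(mask(d['img'],'red'),500):
    print(b[0].tolist(),b[1].round(1))
    w=(plane(d,np.argwhere(b[2])[:,::-1],.022,s)[:,:2]*1000).astype(np.float32);print(cv2.minAreaRect(w))
E
```

```text
13.55 [ 0.46260886 -0.32535738  0.15052866] 168.54356166293962 0.044508950399965046 [-0.07868411  0.02637096  3.150893  ]
[175, 107, 152, 149, 13304] [250.7 156.8]
((455.1046447753906, -322.5462646484375), (128.35153198242188, 138.5238800048828), 78.23049926757812)
[449, 328, 48, 27, 585] [472.1 341.2]
((776.9542236328125, -17.939056396484375), (115.84881591796875, 38.48948669433594), 84.34308624267578)
```

View pics/w3.png

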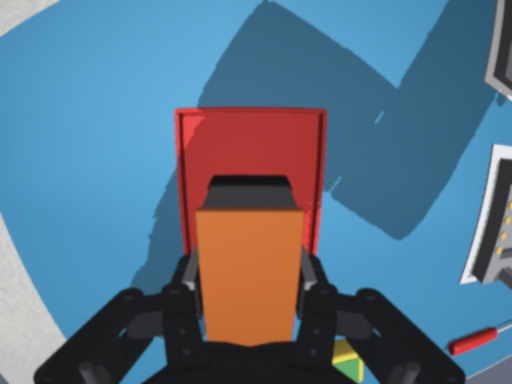

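The held relay (orange, 197–302 × 208–345) is level and laterally centred over the red tray, whose edges are at columns 176 and 326.

Request:
play_rows([
  [1, 0, 0, 0.2, 0],
  [1, 0, 0, 0.6, 0],
  [1, 0, 0, 1.1, 0],
  [1, 0, 0, 1.6, 0],
  [1, 0, 0, 2.1, 0],
  [1, 0, 0, 2.5, 0],
  [1, 0, 0, 2.8, 0],
  [1, 0, 0, 3, 0],
  [1, 0, 0, 3.1, 0],
  [1, 0, 0, 3.15, 0],
])

```text
time: 14.43
eef_pos: [0.4635, -0.3242, 0.0567]
ee_rot: [0.099, 0.995, 0.0, 0.0]
ft_force: [0.0, 0.3, -1.9]
width: 0.0444
```

Request:
play_rows([
  [1, 0, 0, 0, 0],
  [1, 0, 0, 0.02, 0],
  [1, 0, 0, 0.04, 0],
  [1, 0, 0, 0.05, 0],
  [1, 0, 0, 0.05, 0],
  [1, 0, 0, 0.05, 0],
  [1, 0, 0, 0.05, 0],
  [1, 0, 0, 0.05, 0],
  [1, 0, 0, 0.05, 0],
  [1, 0, 0, 0.05, 0],
])

```text
time: 15.27
eef_pos: [0.4633, -0.3245, 0.0553]
ee_rot: [0.099, 0.995, 0.0, 0.0]
ft_force: [-0.7, -0.1, -1.9]
width: 0.0445
```

Request:
play_rows([
  [1, 0, 0, 0.02, 0],
  [1, 0, 0, 0.04, 0],
  [1, 0, 0, 0.06, 0],
  [1, 0, 0, 0.06, 0],
  [1, 0, 0, 0.06, 0],
  [1, 0, 0, 0.06, 0],
  [1, 0, 0, 0.06, 0],
  [1, 0, 0, 0.06, 0],
  [1, 0, 0, 0.06, 0],
  [1, 0, 0, 0.06, 0],
])

```text
time: 16.1
eef_pos: [0.4633, -0.3245, 0.0542]
ee_rot: [0.099, 0.995, -0.0, 0.0]
ft_force: [-2.1, 1.5, 8.0]
width: 0.0444
```

Request:
play_rows([
  [0, 0, 0, 0, 0],
  [0, 0, 0, 0, 0],
  [0, 0, 0, 0, 0],
  [0, 0, 0, 0, 0],
  [0, 0, 0, -0.1, 0],
  [0, 0, 0, -0.4, 0],
  [0, 0, 0, -0.9, 0],
  [0, 0, 0, -1.5, 0],
  [0, 0, 0, -2.2, 0],
  [0, 0, 0, -3, 0],
])

```text
time: 16.93
eef_pos: [0.463, -0.3242, 0.1446]
ee_rot: [0.099, 0.995, 0.0, -0.0]
ft_force: [0.3, -0.4, 0.2]
width: 0.0853
```

```bash
python3 - <<'E'
from h import *
s=robot.sense();d=vision.get_image("wrist")
print(s['time'],s['eef_pos'],yaw(s),s['width'])
for b in blobs(mask(d['img'],'orange'),500):
    print(b[0].tolist(),b[1].round(1));print(cv2.minAreaRect((plane(d,np.argwhere(b[2])[:,::-1],.064,s)[:,:2]*1000).astype(np.float32)))
go(s['eef_pos'],yaw(s),[.4625,.304,.19],162,3)
E
```

```text
16.9333 [ 0.46298952 -0.32418857  0.14460848] 168.6195598676325 0.08528969221830833
[218, 163, 63, 100, 5972] [248.6 211.4]
((462.789794921875, -324.38690185546875), (44.06399917602539, 79.28739166259766), 78.4021224975586)
max step mm 23.3 deg 0.2
[[0,0.03,0.13,-0.01,0.01],[0,0.1,0.51,-0.04,0.03],[0,0.23,1.14,-0.08,0.07],[0,0.38,1.9,-0.14,0.12],[0,0.54,2.66,-0.2,0.17],[0,0.69,3.42,-0.25,0.22],[0,0.84,4.18,-0.31,0.27],[0,1.0,4.94,-0.36,0.32],[0,1.15,5.7,-0.42,0.37],[0,1.31,6.46,-0.48,0.42]]
[[0,0.18,0.76,-0.05,0.05],[0,0.36,1.51,-0.11,0.09],[0,0.54,2.26,-0.16,0.14],[0,0.72,3.02,-0.22,0.19],[0,0.9,3.77,-0.28,0.24],[0,1.08,4.53,-0.33,0.29],[0,1.27,5.28,-0.39,0.34],[0,1.45,6.03,-0.44,0.39],[0,1.63,6.79,-0.5,0.44],[0,1.81,7.54,-0.56,0.49]]
[[0,0.21,0.75,-0.05,0.05],[0,0.43,1.49,-0.11,0.1],[0,0.64,2.24,-0.16,0.14],[0,0.85,2.98,-0.22,0.19],[0,1.07,3.73,-0.28,0.24],[0,1.28,4.48,-0.33,0.29],[0,1.49,5.22,-0.39,0.34],[0,1.67,5.84,-0.44,0.38],[0,1.78,6.22,-0.46,0.41],[0,1.81,6.34,-0.47,0.41]]
end [0.4626 0.304  0.1899] 162.02
```

Request:
play_rows([
  [0, 0, 0.1, -0.1, 0],
  [0, 0.1, 0.5, -0.3, 0],
  [0, 0.2, 1.1, -0.6, 0.1],
  [0, 0.4, 1.9, -1, 0.1],
  [0, 0.5, 2.7, -1.3, 0.2],
  [0, 0.7, 3.4, -1.6, 0.2],
  [0, 0.8, 4.2, -1.8, 0.3],
  [0, 1, 4.9, -1.8, 0.3],
  [0, 1.1, 5.7, -1.8, 0.4],
  [0, 1.3, 6.5, -1.8, 0.4],
])

```text
time: 17.82
eef_pos: [0.4628, -0.1236, 0.1972]
ee_rot: [0.117, 0.993, 0.0, -0.0]
ft_force: [0.2, 0.1, -0.7]
width: 0.0855
```

Request:
play_rows([
  [0, 0.2, 0.8, 0, 0],
  [0, 0.4, 1.5, 0, 0.1],
  [0, 0.5, 2.3, 0, 0.1],
  [0, 0.7, 3, 0, 0.2],
  [0, 0.9, 3.8, 0, 0.2],
  [0, 1.1, 4.5, 0, 0.3],
  [0, 1.3, 5.3, 0, 0.3],
  [0, 1.4, 6, 0, 0.4],
  [0, 1.6, 6.8, 0, 0.4],
  [0, 1.8, 7.5, 0, 0.5],
])

```text
time: 18.65
eef_pos: [0.4617, 0.1076, 0.1971]
ee_rot: [0.138, 0.99, -0.0, -0.001]
ft_force: [-0.1, 0.0, 1.2]
width: 0.0852
```

Request:
play_rows([
  [0, 0.2, 0.8, 0, 0],
  [0, 0.4, 1.5, 0, 0.1],
  [0, 0.6, 2.2, 0, 0.1],
  [0, 0.9, 3, 0, 0.2],
  [0, 1.1, 3.7, 0, 0.2],
  [0, 1.3, 4.5, 0, 0.3],
  [0, 1.5, 5.2, 0, 0.3],
  [0, 1.7, 5.8, 0, 0.4],
  [0, 1.8, 6.2, 0, 0.4],
  [0, 1.8, 6.3, 0, 0.4],
])

```text
time: 19.48
eef_pos: [0.4617, 0.304, 0.197]
ee_rot: [0.154, 0.988, -0.0, -0.001]
ft_force: [-0.6, -0.4, -0.0]
width: 0.0853
```

```bash
python3 - <<'E'
from h import *
s=robot.sense();d=vision.get_image("wrist");sc=vision.get_image("scene");cv2.imwrite('pics/w4.png',d['img'])
print(s['time'],s['eef_pos'],yaw(s),s['width'])
B=max(blobs(mask(d['img'],'green'),500),key=lambda b:b[0][4]);print(B[0].tolist(),B[1])
r=cv2.minAreaRect((plane(d,np.argwhere(B[2])[:,::-1],.064,s)[:,:2]*1000).astype(np.float32));print(r)
print('hgt',[tri([ray(d,B[1],s),ray(sc,x[1])]) for x in blobs(mask(sc['img'],'green'),60) if 250<x[1][0]<285 and 130<x[1][1]<170])
p=[r[0][0]/1e3,r[0][1]/1e3,.052];print(tool(s,p)/.03)
E
```

```text
19.4833 [0.46167204 0.30401768 0.19704561] 162.2568756906283 0.08529795263872166
[228, 150, 50, 84, 4024] [252.11903579 190.37002982]
((462.15374755859375, 306.9827880859375), (43.73569869995117, 79.20368957519531), 71.77043151855469)
hgt [(array([0.46145547, 0.30823562, 0.06076996]), np.float64(0.00119915030236457))]
[0.00946951 0.10119814 4.83482219]
```

View pics/w4.png

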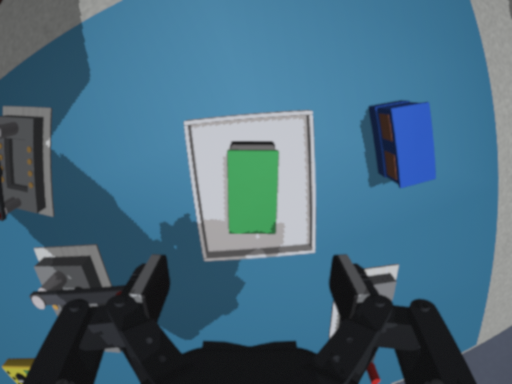

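The green top (228–278 × 150–234) stands upright in the white tray, nearly centred under the jaws. Blue is the decoy at (403,143).

Request:
play_rows([
  [0, 0, 0, 0.2, 0],
  [0, 0, 0.1, 0.7, 0.1],
  [0, 0, 0.1, 1.4, 0.1],
  [0, 0, 0.1, 2.1, 0.1],
  [0, 0, 0.1, 2.8, 0.1],
  [0, 0, 0.1, 3.5, 0.1],
  [0, 0, 0.1, 4.1, 0.1],
  [0, 0, 0.1, 4.5, 0.1],
  [0, 0, 0.1, 4.7, 0.1],
  [0, 0, 0.1, 4.75, 0.1],
])

```text
time: 20.42
eef_pos: [0.4631, 0.3039, 0.0538]
ee_rot: [0.16, 0.987, -0.001, -0.001]
ft_force: [-0.1, -0.6, -0.3]
width: 0.0851
```

Request:
play_rows([
  [1, 0, 0, 0, 0],
  [1, 0, 0, 0, 0],
  [1, 0, 0, 0, 0],
  [1, 0, 0, 0, 0],
  [1, 0, 0, 0, 0],
  [1, 0, 0, 0, 0],
  [1, 0, 0, 0, 0],
  [1, 0, 0, 0, 0],
  [1, 0, 0, 0, 0],
  [1, 0, 0, 0, 0],
], force=40)

```text
time: 21.25
eef_pos: [0.4645, 0.3055, 0.056]
ee_rot: [0.16, 0.987, 0.0, 0.001]
ft_force: [-0.2, -0.6, 6.7]
width: 0.0442
```

Request:
play_rows([
  [1, 0, 0, -0.1, 0],
  [1, 0, 0, -0.4, 0],
  [1, 0, 0, -0.8, 0],
  [1, 0, 0, -1.4, 0],
  [1, 0, 0, -2, 0],
  [1, 0, 0, -2.7, 0],
  [1, 0, 0, -3.4, 0],
  [1, 0, 0, -4, 0],
  [1, 0, 0, -4.4, 0],
  [1, 0, 0, -4.6, 0],
])

```text
time: 22.08
eef_pos: [0.4643, 0.3055, 0.1953]
ee_rot: [0.16, 0.987, 0.001, 0.001]
ft_force: [0.3, 0.3, -3.4]
width: 0.0444
```

```bash
python3 - <<'E'
from h import *
s=robot.sense();d=vision.get_image("wrist");cv2.imwrite('pics/w5.png',d['img'])
print(s['time'],s['eef_pos'],yaw(s),s['width'],s['ft_force'])
zt=s['eef_pos'][2]-.0545+.064
B=max(blobs(mask(d['img'],'green'),500),key=lambda b:b[0][4]);print(B[0].tolist(),B[1],cv2.boxPoints(rect(B[2])).round(1).tolist())
w=plane(d,np.argwhere(B[2])[:,::-1],zt,s);q=np.array([tool(s,x) for x in w[::7]])*1000
print(q.min(0),q.max(0),cv2.minAreaRect(q[:,:2].astype(np.float32)))
go(s['eef_pos'],yaw(s),[.5675,.0069,.165],169.0,2)
E
```

```text
22.0833 [0.46432097 0.3055173  0.19532017] 161.6288491964366 0.04436245043433613 [ 0.2736133   0.29385666 -3.35748832]
[195, 202, 108, 142, 13644] [248.90662562 268.7243477 ] [[195.0, 202.0], [302.0, 202.0], [302.0, 343.0], [195.0, 343.0]]
[-35.89940997 -22.09974514  -9.60938504] [43.59727024 22.34438897 -9.40329484] ((3.8678245544433594, 0.19278526306152344), (44.35810470581055, 79.5885009765625), 89.79893493652344)
max step mm 18.7 deg 0.4
[[0,-0.06,-0.08,0.01,-0.01],[0,-0.25,-0.33,0.04,-0.06],[0,-0.56,-0.74,0.09,-0.13],[0,-0.94,-1.23,0.15,-0.22],[0,-1.32,-1.72,0.21,-0.3],[0,-1.69,-2.21,0.27,-0.39],[0,-2.07,-2.71,0.33,-0.48],[0,-2.45,-3.2,0.39,-0.56],[0,-2.82,-3.69,0.45,-0.65],[0,-3.2,-4.18,0.51,-0.74]]
[[0,-0.34,-0.52,0.05,-0.08],[0,-0.69,-1.03,0.11,-0.17],[0,-1.03,-1.55,0.17,-0.26],[0,-1.38,-2.06,0.23,-0.34],[0,-1.72,-2.58,0.29,-0.43],[0,-2.06,-3.09,0.35,-0.52],[0,-2.41,-3.61,0.41,-0.6],[0,-2.7,-4.04,0.46,-0.68],[0,-2.87,-4.29,0.49,-0.72],[0,-2.92,-4.38,0.5,-0.73]]
end [0.5674 0.0069 0.165 ] 168.98
```

Request:
play_rows([
  [1, -0.1, -0.1, -0.2, 0],
  [1, -0.2, -0.3, -0.4, -0.1],
  [1, -0.5, -0.7, -0.6, -0.1],
  [1, -0.9, -1.2, -0.6, -0.2],
  [1, -1.3, -1.7, -0.6, -0.3],
  [1, -1.7, -2.2, -0.6, -0.4],
  [1, -2.1, -2.7, -0.6, -0.5],
  [1, -2.4, -3.2, -0.6, -0.6],
  [1, -2.8, -3.7, -0.6, -0.6],
  [1, -3.2, -4.2, -0.6, -0.7],
])

```text
time: 22.97
eef_pos: [0.5148, 0.1538, 0.2106]
ee_rot: [0.129, 0.992, -0.0, -0.001]
ft_force: [0.5, 0.4, -3.0]
width: 0.0444
```

Request:
play_rows([
  [1, -0.3, -0.5, 0, -0.1],
  [1, -0.7, -1, 0, -0.2],
  [1, -1, -1.5, 0, -0.3],
  [1, -1.4, -2.1, 0, -0.3],
  [1, -1.7, -2.6, 0.2, -0.4],
  [1, -2.1, -3.1, 0.5, -0.5],
  [1, -2.5, -3.6, 0.8, -0.6],
  [1, -2.8, -4.1, 1.1, -0.7],
  [1, -3, -4.3, 1.4, -0.8],
  [1, -3, -4.4, 1.5, -0.8],
])

```text
time: 23.8
eef_pos: [0.568, 0.0032, 0.1643]
ee_rot: [0.095, 0.995, -0.0, -0.001]
ft_force: [0.4, -1.3, -3.4]
width: 0.0442
```

```bash
python3 - <<'E'
from h import *
s=robot.sense();d=vision.get_image("wrist");cv2.imwrite('pics/w6.png',d['img'])
print(s['time'],s['eef_pos'],yaw(s),s['width'],s['ft_force'],tool(s,[.5707,.0061,.080])/.03)
B=max(blobs(mask(d['img'],'green'),500),key=lambda b:b[0][4]);print(B[0].tolist())
E
```

```text
23.8 [0.56798675 0.00320699 0.16428024] 169.05816216460246 0.0441599802824873 [ 0.38113357 -1.26142609 -3.44834483] [-0.07623389  0.11260255  2.80916121]
[196, 202, 107, 142, 13686]
```

View pics/w6.png

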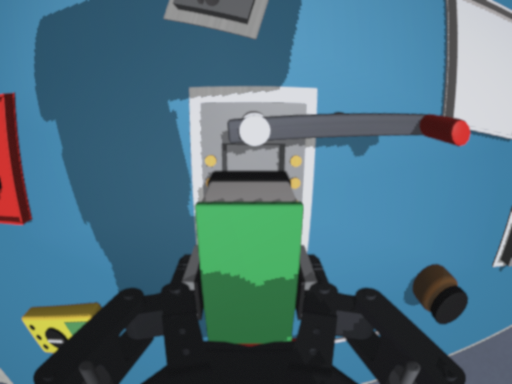

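The green relay is held straight (196–303 × 202–343). Behind it the pocket mouth spans about columns 222–286, the plate edges sit near (190,100) and (317,100), and the lever is still open with its knob at (458,131).

```bash
python3 - <<'E'
from h import *
s=robot.sense();d=vision.get_image("wrist")
print(s['eef_pos'],yaw(s),tool(s,[.5707,.0061,.08])/.03)
f=lambda p,z:np.round(tool(s,plane(d,p,z,s)[0])*1000,1)
print('plate',f([190,89],.004),f([317,89],.004),'pocket',f([222,150],.032),f([286,150],.032))
g=cv2.cvtColor(d['img'],cv2.COLOR_BGR2GRAY)
print(g[155,205:300].tolist());print(g[110,180:330:1].tolist())
E
```

```text
[0.56719736 0.00367182 0.16427185] 169.0482784939818 [-0.10756714  0.10257482  2.80872161]
plate [ 94.4 -55.1 160.6] [ 94.8  64.2 160.5] pocket [ 39.9 -23.1 132.4] [ 39.9  32.1 132.4]
[160, 159, 158, 158, 159, 159, 157, 157, 157, 158, 159, 161, 161, 161, 158, 147, 123, 95, 83, 82, 90, 115, 144, 157, 159, 160, 160, 158, 153, 145, 133, 124, 126, 133, 137, 139, 145, 151, 154, 155, 158, 160, 162, 162, 162, 162, 162, 162, 162, 162, 162, 162, 162, 162, 162, 162, 162, 162, 162, 162, 162, 162, 162, 162, 162, 162, 162, 162, 162, 161, 154, 136, 114, 93, 74, 64, 64, 67, 79, 110, 142, 157, 161, 161, 161, 160, 161, 160, 157, 156, 155, 156, 158, 160, 160]
[136, 136, 136, 137, 137, 137, 137, 141, 161, 195, 216, 221, 222, 221, 222, 221, 222, 221, 219, 209, 187, 168, 161, 160, 160, 160, 160, 161, 160, 161, 160, 161, 161, 161, 161, 161, 161, 161, 161, 162, 162, 162, 162, 163, 163, 163, 163, 163, 164, 164, 164, 164, 164, 164, 164, 164, 165, 165, 165, 165, 165, 165, 165, 165, 165, 166, 165, 165, 165, 164, 163, 162, 162, 162, 162, 163, 164, 165, 166, 167, 167, 167, 167, 167, 167, 167, 167, 167, 167, 167, 167, 167, 168, 167, 167, 167, 167, 168, 168, 168, 168, 168, 168, 168, 168, 168, 168, 168, 168, 168, 168, 168, 168, 168, 168, 167, 168, 167, 167, 168, 167, 167, 168, 167, 170, 182, 205, 218, 221, 221, 222, 221, 222, 221, 220, 208, 179, 150, 137, 135, 135, 135, 135, 134, 134, 134, 134, 134, 134, 134]
```

Request:
play_rows([
  [1, 0, 0, 0.2, 0],
  [1, -0.1, 0.1, 0.6, 0],
  [1, -0.12, 0.13, 1, 0],
  [1, -0.12, 0.13, 1.4, 0],
  [1, -0.12, 0.13, 1.8, 0],
  [1, -0.12, 0.13, 2.1, 0],
  [1, -0.12, 0.13, 2.3, 0],
  [1, -0.12, 0.13, 2.5, 0],
  [1, -0.12, 0.13, 2.55, 0],
  [1, -0.12, 0.13, 2.6, 0],
])

```text
time: 24.73
eef_pos: [0.5727, 0.0079, 0.0879]
ee_rot: [0.095, 0.996, 0.0, 0.0]
ft_force: [0.0, -0.8, -3.1]
width: 0.0443
```

Request:
play_rows([
  [1, 0, 0, 0, 0],
  [1, 0, 0, 0.05, 0],
  [1, 0, 0, 0.1, 0],
  [1, 0, 0, 0.15, 0],
  [1, 0, 0, 0.2, 0],
  [1, 0, 0, 0.25, 0],
  [1, 0, 0, 0.3, 0],
  [1, 0, 0, 0.35, 0],
  [1, 0, 0, 0.4, 0],
  [1, 0, 0, 0.4, 0],
])

```text
time: 25.57
eef_pos: [0.5722, 0.0078, 0.0756]
ee_rot: [0.095, 0.995, 0.0, -0.0]
ft_force: [0.3, 0.2, -3.0]
width: 0.0444
```

Request:
play_rows([
  [1, 0, 0, 0.04, 0],
  [1, 0, 0, 0.08, 0],
  [1, 0, 0, 0.12, 0],
  [1, 0, 0, 0.16, 0],
  [1, 0, 0, 0.2, 0],
  [1, 0, 0, 0.24, 0],
  [1, 0, 0, 0.28, 0],
  [1, 0, 0, 0.3, 0],
  [1, 0, 0, 0.32, 0],
  [1, 0, 0, 0.32, 0],
])

```text
time: 26.4
eef_pos: [0.5718, 0.0076, 0.066]
ee_rot: [0.095, 0.995, -0.0, -0.001]
ft_force: [-4.7, -1.9, -0.8]
width: 0.0442
```

Request:
play_rows([
  [1, 0.03, -0.02, 0, 0],
  [1, 0.05, -0.03, 0, 0],
  [1, 0.05, -0.03, 0.02, 0],
  [1, 0.05, -0.03, 0.04, 0],
  [1, 0.05, -0.03, 0.06, 0],
  [1, 0.05, -0.03, 0.08, 0],
  [1, 0.05, -0.03, 0.1, 0],
  [1, 0.05, -0.03, 0.1, 0],
  [1, 0.05, -0.03, 0.1, 0],
  [1, 0.05, -0.03, 0.1, 0],
])

```text
time: 27.23
eef_pos: [0.5711, 0.0073, 0.064]
ee_rot: [0.095, 0.996, 0.0, 0.0]
ft_force: [-3.7, 0.9, 5.9]
width: 0.0443
```

Request:
play_rows([
  [1, 0, 0, 0.03, 0],
  [1, 0, 0, 0.03, 0],
  [0, 0, 0, 0.03, 0],
  [0, 0, 0, 0.03, 0],
  [0, 0, 0, 0.03, 0],
  [0, 0, 0, 0, 0],
  [0, 0, 0, -0.3, 0],
  [0, 0, 0, -0.8, 0],
  [0, 0, 0, -1.5, 0],
  [0, 0, 0, -2.3, 0],
])

```text
time: 28.07
eef_pos: [0.5702, 0.0073, 0.133]
ee_rot: [0.095, 0.995, 0.0, -0.001]
ft_force: [-0.3, 0.1, -0.1]
width: 0.0852
```

Request:
play_rows([
  [0, 0, 0, -0.6, -0.6],
  [0, 0, 0, -1.2, -1.6],
  [0, 0, 0, -1.6, -2.8],
  [0, 0, 0, -1.8, -4],
  [0, 0, 0, -1.8, -5.2],
  [0, 0, 0, -1.8, -6.4],
  [0, 0, 0, -1.8, -7.6],
  [0, 0, 0, -1.8, -8.6],
  [0, 0, 0, -1.8, -9.2],
  [0, 0, 0, -1.8, -9.4],
])

```text
time: 28.9
eef_pos: [0.571, 0.0072, 0.187]
ee_rot: [-0.311, 0.95, -0.0, 0.0]
ft_force: [-0.0, 0.6, -0.3]
width: 0.0851
```

```bash
python3 - <<'E'
from h import *
s=robot.sense();d=vision.get_image("wrist");sc=vision.get_image('scene');cv2.imwrite('pics/w7.png',d['img'])
print(s['time'],s['eef_pos'],yaw(s),s['width'],s['ft_force'])
B=max(blobs(mask(d['img'],'green'),500),key=lambda b:b[0][4]);print(B[0].tolist(),B[1])
print(cv2.minAreaRect((plane(d,np.argwhere(B[2])[:,::-1],.072,s)[:,:2]*1000).astype(np.float32)))
print('hgt',[(x[1],tri([ray(d,B[1],s),ray(sc,x[1])])) for x in blobs(mask(sc['img'],'green'),60) if 200<x[1][0]<285 and 180<x[1][1]<230])
for b in blobs(mask(d['img'],'red'),100): print('red',b[0].tolist(),b[1].round(1),plane(d,b[1],.12,s))
E
```

```text
28.9 [0.5709675  0.00719837 0.18701023] -143.73444982392024 0.08510937571069459 [-0.01786994  0.55943498 -0.33037594]
[201, 148, 102, 96, 4714] [252.36190072 196.3362325 ]
((568.6297607421875, 7.561952590942383), (45.15034866333008, 79.9383773803711), 79.32979583740234)
hgt [(array([239.06      , 206.40333333]), (array([0.56835816, 0.00874164, 0.06818058]), np.float64(0.000965151719155527)))]
red [24, 0, 61, 32, 1123] [53.9 11.3] [[ 0.52432176 -0.20181895  0.12      ]]
red [370, 18, 29, 21, 392] [384.3  28.2] [[ 0.40779363 -0.00228731  0.12      ]]
red [397, 244, 34, 37, 676] [413.2 261.7] [[0.52077998 0.13893731 0.12      ]]
red [108, 276, 19, 20, 253] [117.2 285.2] [[ 0.68309175 -0.0472729   0.12      ]]
red [156, 309, 19, 20, 237] [165.1 318.6] [[0.6874975  0.00254553 0.12      ]]
```

View pics/w7.png

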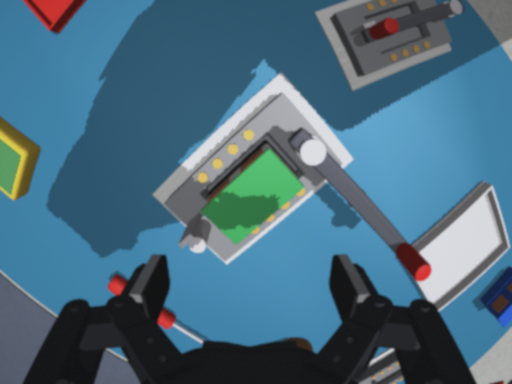

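The green relay is seated between the pocket walls, with its top at about (252,196), level, and size and height both match the home position. The lever knob is at (413,262). Now I'll move over the knob to shut it.

Request:
play_rows([
  [0, 0, 0.1, 0, -0.2],
  [0, -0.2, 0.5, 0, -1],
  [0, -0.3, 1, 0, -2],
  [0, -0.5, 1.7, 0, -3.2],
  [0, -0.7, 2.4, 0, -4.6],
  [0, -0.9, 3.1, 0, -6],
  [0, -1.1, 3.7, 0, -7.4],
  [0, -1.2, 4.3, 0, -8.6],
  [0, -1.35, 4.6, 0, -9.2],
  [0, -1.35, 4.7, 0, -9.4],
])

```text
time: 29.83
eef_pos: [0.5199, 0.1466, 0.1866]
ee_rot: [-0.665, 0.747, 0.0, 0.0]
ft_force: [-0.1, -0.1, 0.0]
width: 0.085
```

```bash
python3 - <<'E'
from h import *
s=robot.sense();d=vision.get_image("wrist")
print(s['eef_pos'],yaw(s),tool(s,[.5203,.1459,.118])/.03)
B=[(b[0].tolist(),b[1].round(1)) for b in blobs(mask(d['img'],'red'),150)];print(B)
for b in blobs(mask(d['img'],'red'),150):
    if 200<b[1][0]<300: q=[b[1][0],b[0][1]+b[0][3]-12];w=plane(d,q,.13,s)[0];print(w,tool(s,w)/.03)
E
```

```text
[0.51991743 0.14659025 0.18663217] -96.65340612177764 [ 0.02245549 -0.01517243  2.28772975]
[([378, 9, 29, 17, 305], array([393.3,  17.9])), ([5, 47, 21, 80, 1324], array([15.1, 85.6])), ([236, 201, 25, 42, 816], array([247.9, 222.4]))]
[0.52132071 0.14682339 0.13      ] [-0.01224787 -0.04542871  1.8877482 ]
```

Request:
play_rows([
  [0, 0, 0, 0.2, 0],
  [0, 0, 0, 0.6, 0],
  [0, 0, -0.03, 1, 0],
  [0, 0, -0.03, 1.4, 0],
  [0, 0, -0.03, 1.8, 0],
  [0, 0, -0.03, 2.1, 0],
  [0, 0, -0.03, 2.25, 0],
  [0, 0, -0.03, 2.3, 0],
  [1, 0, -0.03, 2.3, 0],
  [1, 0, -0.03, 2.3, 0],
], force=20)

```text
time: 30.72
eef_pos: [0.5218, 0.1448, 0.1178]
ee_rot: [-0.663, 0.748, -0.0, 0.0]
ft_force: [0.7, -0.4, -0.6]
width: 0.0638
```

Request:
play_rows([
  [1, 0, 0, 0, 0],
  [1, 0, 0, 0, 0],
  [1, 0, 0, 0, 0],
  [1, 0, 0, 0, 0],
  [1, 0, 0, 0, 0],
  [1, 0, 0, 0, 0],
  [1, 0, 0, 0, 0],
  [1, 0, 0, 0, 0],
  [1, 0, 0, 0, 0],
  [1, 0, 0, 0, 0],
])

```text
time: 31.55
eef_pos: [0.5215, 0.1449, 0.1177]
ee_rot: [-0.663, 0.748, -0.0, 0.0]
ft_force: [0.1, 0.4, 4.4]
width: 0.0172
```

Request:
play_rows([
  [1, 0, -0.1, 0, 0.2],
  [1, 0, -0.2, 0, 0.6],
  [1, 0, -0.5, 0, 1.4],
  [1, 0.1, -0.9, 0, 2.4],
  [1, 0.2, -1.25, 0, 3.4],
  [1, 0.35, -1.7, 0, 4.6],
  [1, 0.55, -2.1, 0, 5.8],
  [1, 0.8, -2.5, 0, 7],
  [1, 1.05, -2.85, 0, 8.2],
  [1, 1.4, -3.15, 0, 9.4],
])

```text
time: 32.38
eef_pos: [0.6103, 0.0915, 0.1178]
ee_rot: [-0.308, 0.952, 0.0, -0.0]
ft_force: [-2.2, 1.9, 5.5]
width: 0.0172
```

Request:
play_rows([
  [1, 0, -0.45, 0, 1.2],
  [1, 0.1, -0.9, 0, 2.4],
  [1, 0.2, -1.35, 0, 3.6],
  [1, 0.35, -1.75, 0, 4.8],
  [1, 0.6, -2.15, 0, 6],
  [1, 0.8, -2.5, 0, 7],
  [1, 0.95, -2.7, 0, 7.8],
  [1, 1.1, -2.9, 0, 8.4],
  [1, 1.2, -3, 0, 8.8],
  [1, 1.25, -3.05, 0, 9],
])

```text
time: 33.22
eef_pos: [0.6315, -0.0042, 0.1176]
ee_rot: [0.079, 0.997, 0.0, -0.002]
ft_force: [-10.7, 2.8, 11.8]
width: 0.0174
```

```bash
python3 - <<'E'
from h import *
s=robot.sense()
v=s['eef_pos'][:2]-np.array([.5071,.0184]);print(s['time'],s['eef_pos'],yaw(s),s['ft_force'],s['width'],'r',np.linalg.norm(v),'lever',np.degrees(np.arctan2(v[1],v[0]))+11)
E
```

```text
33.2167 [ 0.63153473 -0.00424642  0.11757821] 170.98195638901777 [-10.73678496   2.84365249  11.76604727] 0.01740956746473722 r 0.12647870701996802 lever 0.6853811767116582
```

Request:
play_rows([
  [1, -0.04, -0.03, 0, 0.1],
  [1, -0.08, -0.06, 0, 0.2],
  [1, -0.1, -0.1, 0, 0.3],
  [1, -0.1, -0.14, 0, 0.4],
  [1, -0.1, -0.18, 0, 0.4],
  [1, -0.1, -0.2, 0, 0.4],
  [1, -0.1, -0.2, 0, 0.4],
  [1, -0.1, -0.2, 0, 0.4],
  [1, -0.1, -0.2, 0, 0.4],
  [1, -0.1, -0.2, 0, 0.4],
])

```text
time: 34.05
eef_pos: [0.6317, -0.0065, 0.1172]
ee_rot: [0.093, 0.996, 0.003, -0.004]
ft_force: [-18.1, 17.0, 17.2]
width: 0.0174
```

```bash
python3 - <<'E'
from h import *
s=robot.sense()
v=s['eef_pos'][:2]-np.array([.5071,.0184]);print(s['time'],s['eef_pos'],yaw(s),s['ft_force'],s['width'],'r',np.linalg.norm(v),'lever',np.degrees(np.arctan2(v[1],v[0]))+11)
E
```

```text
34.05 [ 0.63171188 -0.00646546  0.11716587] 169.29623608736227 [-18.1401374   16.95516404  17.23467766] 0.017443300038978243 r 0.1270685294472097 lever -0.2847668501197589
```

Request:
play_rows([
  [0, 0, 0, 0, 0],
  [0, 0, 0, 0, 0],
  [0, 0, 0, 0, 0],
  [0, 0, 0, 0, 0],
  [0, 0, 0, -0.1, 0],
  [0, 0, 0, -0.5, 0],
  [0, 0, 0, -1, 0],
  [0, 0, 0, -1.6, 0],
  [0, 0, 0, -2.2, 0],
  [0, 0, 0, -2.8, 0],
])

```text
time: 34.88
eef_pos: [0.6359, -0.0108, 0.2024]
ee_rot: [0.095, 0.995, -0.0, 0.0]
ft_force: [-0.4, 0.1, 0.2]
width: 0.0855
```

```bash
python3 - <<'E'
from h import *
s=robot.sense();d=vision.get_image("wrist");sc=vision.get_image("scene");cv2.imwrite('pics/w8.png',d['img']);cv2.imwrite('pics/s8.png',sc['img'])
print(s['time'],s['eef_pos'],yaw(s),s['width'])
for b in blobs(mask(d['img'],'red'),300):
    print(b[0].tolist(),b[1].round(1))
    if 200<b[1][0]<300 and b[1][1]<260:
        w=plane(d,[b[1][0],b[0][1]+b[0][3]-12],.13,s)[0];v=w[:2]-[.5071,.0184];print(w,'lever deg',np.degrees(np.arctan2(v[1],v[0]))+11,np.linalg.norm(v))
cv2.imwrite('pics/f8.png',np.hstack([cv2.resize(d['img'],(400,300)),cv2.resize(sc['img'],(400,300))]))
E
```

```text
34.8833 [ 0.63587746 -0.01082741  0.20235928] 169.09969856682494 0.08550151079306477
[0, 39, 39, 125, 3608] [ 18.8 103.3]
[243, 190, 24, 37, 686] [254.2 208.9]
[ 0.63244744 -0.00638403  0.13      ] lever deg -0.18441505902953992 0.1277741283076629
[233, 279, 78, 23, 1332] [270.6 290.4]
```

View pics/f8.png

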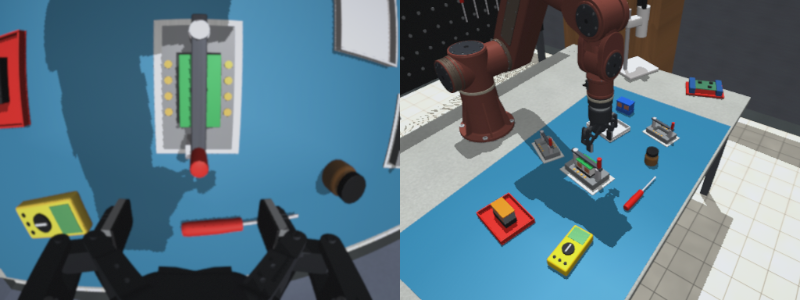

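The lever is shut over the green relay, its bar running from (200,30) to (200,165) against the rest. The orange relay stands upright in the red tray, the bystanders haven't moved, and the gripper touches nothing.

```bash
python3 -c "
from station import robot
print(robot.sign_off())"
```

```text
the job is handed in; nothing more can be done
None
```

The job is done and handed in at about 35 s of the 72 s allowed. I swung the lever fully open, stood the worn orange relay upright in the red tray, seated the new green relay and shut the lever over it.

Last checks:
- **Lever:** it opened to about 95° and came up against its open stop. At the end it measured −0.2° with the stop pushing back at 17 N, so it is shut.
- **New relay:** the pocket floor was felt at the expected tool height of 64 mm. At the 72 mm home height its top measured 45 × 80 mm, aligned and within about 1 mm of the pocket's centre.
- **Old relay:** it stands upright within 2–3 mm of the tray's centre, and the final picture shows it still there.
- **Meter, screwdriver and jar:** they look unmoved in the final picture.
- **Forces:** the highest wrist reading at the end of a move was about 30 N, while pressing the lever shut. The gripper was clear of everything at hand-in.

Two readings were off:
- **Heights:** triangulating with the scene camera put the relay tops 3–4 mm low. It was off by the same amount for the old relay in its home position, and two wrist views put the old relay's top at 71.5 mm.
- **Seating:** the new relay brushed a pocket wall with about 5 N, and I corrected it by about 1.5 mm.

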